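Offset lever held over its fixture

ROBOT

A 6-joint arm with a two-finger parallel gripper is mounted at the origin on a cart in front of the work surface, level with it; the furniture and walls round the work are solid. World frame = base frame: x ahead of the robot, y to its left, z up, the work surface at z = 0. Lengths are in m, angles in rad, forces in N, time in s.
With the tool pointing down it reaches from about 0.275 to 0.875 m from the base axis. Payload 12.5 kg.
Tool frame: the origin (TCP) lies midway between the tips of the shut fingers; the grasp point (between the pads) lies 19 mm behind it; z points along the fingers, y is the line along which they close (so a half turn about z gives the same grasp; the last joint's range is limited). The gripper opens to 85 mm and grips with 20 to 120 N. Pads are 22 mm wide; open, the fingers measure 114 mm over their backs; the gripper's body (76 mm by 85 mm) begins 54 mm behind the grasp point. The pads swing forward as they close: fully open they stand 13 mm farther back than shut.
Start: joints at [1.07, 0.351, 1.652, -0, 1.139, -0.085], TCP at [0.222, 0.503, 0.231] pointing down, gripper open.
Joint ranges: [-2.75, 2.75], [-0.79, 2.1], [0.01, 2.65], [-1.57, 4.71], [0.07, 3.14], [-2.87, 2.87]. Speed limits (rad/s): [2.22, 2.22, 2.79, 3.14, 3.14, 3.14].

INTERFACE

Orientations are given as a 3x3 rotation matrix whose columns are the frame's x, y, z axes.
In Python, from bench import sense, get_image, hand_in, search_frame gives the robot as it stands.
- The arm moves only by the tool play_rows, never from a script. Its argument "plan" is a list of rows, each a list of 3 entries, a list of its own where there are three numbers: the shift along the tool's x, y, z in mm, then the turn, a rotation vector about the tool's x, y, z in degrees, then the gripper command: -1 is fully open, 1 is shut, values between are in proportion. A call has 1 to 12 rows; each row shifts and turns the commanded pose from where the row before left it, along the tool's axes as they then stand; what a row does not reach is not made up. A row lasts 1/8 s, in which the tool goes at most 62.5 mm and 10.7 degrees, less where a joint would pass 70% of its speed; a pose out of reach is approached as far as the arm can. A call is refused whole if a number of a shift passes 62.5 or a number of a turn 10.7, either way. A call with a gripper value outside its range is refused whole. The fingers move at their own pace and stop on an object; "squeeze" is the grip in N (left out, the last holds). Time passes only in rows, so rows that do not move let the fingers close. It gives the time, the measured TCP pose, the force, the opening and the grip force at its end, in the units of the state.
- sense(): the state, without advancing time (a new reading comes with each control period).
- get_image(name): name is "scene" or "top"; returns a dict with "pixels" (480x640x3 uint8, red, green, blue), "z_map" (480x640 float32, m along the optical axis (not along the pixel's ray), 0 where there is no reading), "camera_matrix" (3x3 intrinsics, pixels), "k1" (the pictures are not rectified: a ray, as slopes to the right and down, at radius r is drawn at 1 + k1 r^2 times it, then the intrinsics apply), "R" (3x3) and "t" (3): a world point X has camera coordinates R X + t. Camera axes: x right, y down, z forward; pixel columns grow to the right and rows downward; lengths in m; the calibration is good to about 2 mm. A picture is of the moment at which its call begins.
- hand_in(): hands the job in; it is judged then, once.
Trained networks look in a picture, given as the dict that the camera call returned (one of the last four; its "shot" number tells which), for a name from the list of things; names that differ only in an ending like _2 or _b are one class to them, and where a whole thing is asked for, a point or a joint stands for the part that bears it (a point fixed in the world has none). Each returns a list of dicts, best first, with "confidence" (0 to 1); they miss things now and then, are a little off and sometimes report something else, mostly with a low value. They report only what shows in the picture. A call takes as long as a camera call.
- search_frame(label, picture): "xyz" ([x, y, z] in m, in the coordinates of the camera as it stood for that picture, good to about 4 mm: the middle of the surface that is visible of it).
The state is a dict: "time": time; "qpos": joint angles; "qvel": joint speeds; "tau": joint torques, N m; "tcp_pos": TCP position; "tool_rot": TCP orientation; "contact_force": force on the tool from outside, world axes, zero at the start; "wrist_torque": the same for the moment, N m; "width": finger opening in m; "grasp_force": force on a finger pad.
Only numpy, scipy, OpenCV 4.12 (cv2) and the standard library are available. Lean on these libraries where they do the work, as an engineer would, in place of code of your own. Each camera call takes 0.05 s, during which the arm holds its last target. There are 200 camera calls.

TASK

First press the fixture's spring treadle down to its stop and let it come right back up, to see that its lift-off ring moves freely. Then pick up the steel offset lever by its balance point and hold it level and still over the fixture, the big boss straight above the tall spindle and the small eye straight above the short pin, with about 6 cm of clear air between spindle and lever. The lever must not touch the fixture, the mug, tape measure and spanner stay where they are, and the program finishes while the gripper is still holding the lever there.

Things in the scene. Friction and masses are not known exactly. Their poses are not given: they have to be found in the camera images.
- lever_balance (a point): balance point of the offset lever (the lever's centre of mass, seen from above). It lies in the bar, half-way up it, 31 mm above the lever's underside, 45 mm from the centre of the big boss and 115 mm from the centre of the small eye. Axes: y along the bar towards the boss, z up, x across the bar
- lever: loose dark steel lever, 0.35 to 0.65 kg, 195 mm long, lying flat: a straight bar 16 mm wide, 18 mm high (22 to 40 mm above the underside) joins a big round boss (46 mm across, 42 mm high, 18 mm bore) to a small round eye (24 mm across, 42 mm high, 13 mm bore), bores 160 mm apart. Origin: on the underside below the balance point; same axes
- lever_boss (a point): centre of the big boss's bore at the lever's underside
- lever_eye (a point): centre of the small eye's bore at the lever's underside
- fixture: fixed fixture: a grey base plate 150 x 220 mm, 12 mm thick, with an upright spindle and pin towards its far side and a treadle that sticks out of its near side. Origin: centre of the plate's underside; axes: x from the treadle towards spindle and pin, y along the plate from the short pin to the tall spindle, z up
- spindle_top (a point): top centre of the tall bright steel spindle, 16 mm thick, 75 mm above the bench, 30 mm in x and +80 mm in y from the fixture's origin; a flat dark lift-off ring, 34 mm across, surrounds it low down and belongs to the treadle
- pin_top (a point): top centre of the short bright steel pin, 11 mm thick, 58 mm above the bench on a 26 mm wide grey foot, 30 mm in x and -80 mm in y from the fixture's origin
- treadle (a joint): angle of the treadle: 0 up at rest, 0.25 rad down at its stop. It turns about a pin along the fixture's y axis, 41 mm above the bench, 25 mm to the near side of the fixture's origin; a spring brings it back up; about 3.5 N at the foot plate start it and 8.5 N hold it at its stop
- treadle_pad (a point): middle of the foot plate's upper face, where to press: a dark steel ribbed plate 52 x 56 mm at the treadle's near end, 85 mm from the hinge pin; about 62 mm above the bench at rest and 41 mm when pressed to the stop; it moves with the treadle
- tea_mug: bystander: white mug, 97 mm high, beyond the lever; origin under its middle
- tape_measure: bystander: tape measure 62 x 81 x 33 mm to the right of the fixture; origin under its middle
- spanner: bystander: steel spanner 159 mm long lying flat, to the right in front; origin under its middle

How it is judged:
By the outcome, as a careful person would: the job done as asked, in the order asked, and still so for the second after the job is handed in, while the arm keeps its last pose, push and grip.
It also fails if it takes over 58 s, if anything falls off the work surface, if the arm or the gripper's body presses on something with over 40 N, if the wrist force passes 120 N, or if a joint passes its speed limit or range.

## Working session

There is one attempt and no reset: what is moved stays moved. The work goes in short steps, Python scripts to look and compute and a tool call to move; the robot and the scene stay as the last step left them, time stands still between calls to the robot, and variables do not carry over. Pictures are saved under pics/ and viewed, at most 10 in all, crops included, and the job is handed in when it is done.

Besides the shell and the picture viewer there is one more tool, called after "Emit:" by a JSON object that holds its "fn" and its "kwargs". play_rows: Moves the arm, as the interface text tells. Its arguments: {"type":"object","properties":{"plan":{"type":"array","items":{"type":"array"}},"squeeze":{"type":"number"}},"required":["plan"]}

```bash
mkdir -p pics; cat > h.py <<'E'
import numpy as np, cv2
from bench import sense,get_image,hand_in,search_frame
def cam(p): return np.array(p["R"]),np.array(p["t"])
def c2w(p,x): R,t=cam(p); return R.T@(np.array(x)-t)
def und(p,uv):
    K=np.array(p["camera_matrix"]); uv=np.atleast_2d(np.float64(uv))
    d=(uv-K[:2,2])/[K[0,0],K[1,1]]; s=d.copy()
    for _ in range(20): s=d/(1+p["k1"]*(s**2).sum(1,keepdims=True))
    return s
def ray_z(p,uv,z):  # intersect pixel rays with world height z
    R,t=cam(p); s=und(p,uv); D=np.c_[s,np.ones(len(s))]@R; C=-R.T@t
    return C+D*((z-C[2])/D[:,2])[:,None]
def cloud(p):
    H,W=p["z_map"].shape; u,v=np.meshgrid(np.arange(W),np.arange(H))
    s=und(p,np.c_[u.ravel(),v.ravel()]); z=p["z_map"].ravel()[:,None]
    R,t=cam(p); return ((np.c_[s,np.ones(len(s))]*z-t)@R).reshape(H,W,3)
def proj(p,X):
    R,t=cam(p); c=np.atleast_2d(X)@R.T+t; s=c[:,:2]/c[:,2:]; s=s*(1+p["k1"]*(s**2).sum(1,keepdims=True))
    K=np.array(p["camera_matrix"]); return s*[K[0,0],K[1,1]]+K[:2,2]
def save(p,n): cv2.imwrite("pics/"+n,p["pixels"][:,:,::-1])
E
python3 - <<'E'
from h import *
np.set_printoptions(precision=4,suppress=True)
s=sense(); print(s["time"],s["tcp_pos"],s["tool_rot"],s["width"])
for c in ("top","scene"):
    p=get_image(c); save(p,c+"1.png"); R,t=cam(p); print(c,-R.T@t)
    for n in ("lever_balance","lever_boss","lever_eye","lever","fixture","spindle_top","pin_top","treadle_pad","tea_mug","tape_measure","spanner"):
        for d in search_frame(n,p)[:2]: print(n,round(d["confidence"],2),c2w(p,d["xyz"]),proj(p,c2w(p,d["xyz"]))[0].round())
E
```

```text
0.0 [0.2219 0.5029 0.2307] [[-0.9148  0.4039 -0.0006]
 [ 0.4039  0.9148 -0.0011]
 [ 0.0001 -0.0012 -1.    ]] 0.0851870753593487
top [ 0.3681 -0.1239  1.22  ]
lever_balance 0.6 [0.543  0.1943 0.0396] [175. 268.]
lever_boss 0.94 [0.5457 0.1934 0.0435] [175. 267.]
lever_eye 0.69 [ 0.5866 -0.5205  0.0342] [466. 245.]
lever_eye 0.61 [0.5499 0.1972 0.0399] [174. 265.]
lever 0.6 [0.5494 0.1948 0.0388] [175. 266.]
fixture 0.81 [ 0.5423 -0.2681  0.017 ] [365. 266.]
spindle_top 0.8 [ 0.5423 -0.2651  0.0138] [364. 266.]
spindle_top 0.48 [0.5477 0.197  0.0373] [174. 266.]
pin_top 0.63 [ 0.5429 -0.2645  0.0126] [363. 266.]
treadle_pad 0.6 [ 0.4297 -0.5008  0.0041] [459. 309.]
treadle_pad 0.19 [0.5433 0.1927 0.0421] [175. 268.]
tea_mug 0.59 [0.7579 0.1557 0.0477] [192. 182.]
tape_measure 0.66 [ 0.5888 -0.5198  0.0306] [465. 244.]
spanner 0.94 [ 0.4304 -0.4973  0.0033] [458. 309.]
scene [ 0.0289 -0.9193  1.1397]
lever_balance 0.56 [0.5357 0.192  0.0386] [238. 186.]
lever_boss 0.63 [0.531  0.1878 0.0379] [237. 188.]
lever_eye 0.68 [0.5345 0.1879 0.0427] [238. 186.]
lever 0.61 [0.5311 0.1896 0.0433] [237. 186.]
fixture 0.95 [ 0.5282 -0.2712  0.013 ] [332. 292.]
spindle_top 0.82 [ 0.5312 -0.2706  0.0128] [332. 291.]
spindle_top 0.32 [ 0.4776 -0.2587  0.0482] [312. 290.]
pin_top 0.67 [ 0.5281 -0.2694  0.0128] [331. 291.]
treadle_pad 0.74 [ 0.4763 -0.2612  0.0478] [313. 291.]
tea_mug 0.56 [0.7407 0.135  0.0648] [304. 161.]
tape_measure 0.7 [ 0.5826 -0.5255  0.0333] [418. 345.]
spanner 0.74 [ 0.43   -0.5053  0.0089] [362. 381.]
```

```bash
python3 - <<'E'
import cv2
a=cv2.imread("pics/top1.png"); b=a[190:350,110:510]
cv2.imwrite("pics/top1c.png",cv2.resize(b,None,fx=2,fy=2,interpolation=cv2.INTER_CUBIC))
b=a[210:330,130:210]; c=a[210:330,310:410]
import numpy as np
cv2.imwrite("pics/top1d.png",np.hstack([cv2.resize(x,None,fx=4,fy=4,interpolation=cv2.INTER_CUBIC) for x in (b,c)]))
E
```

```text
(no output)
```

View pics/top1.png

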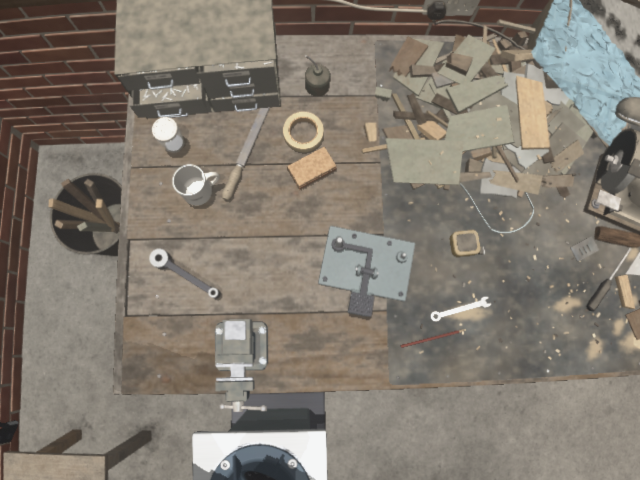

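View pics/top1d.png

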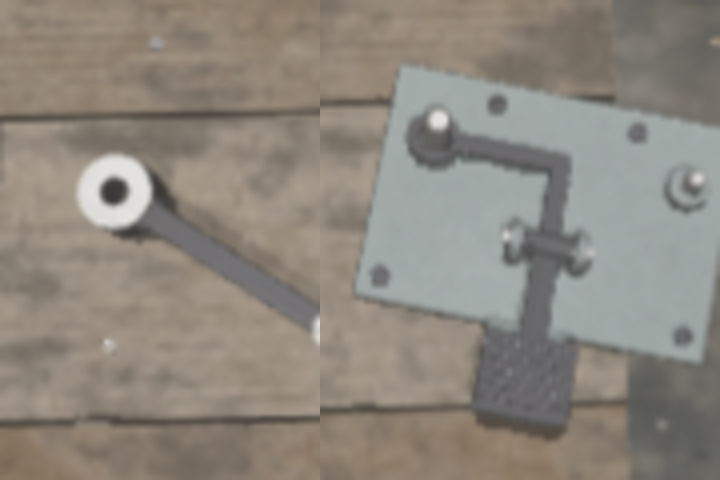

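View pics/scene1.png

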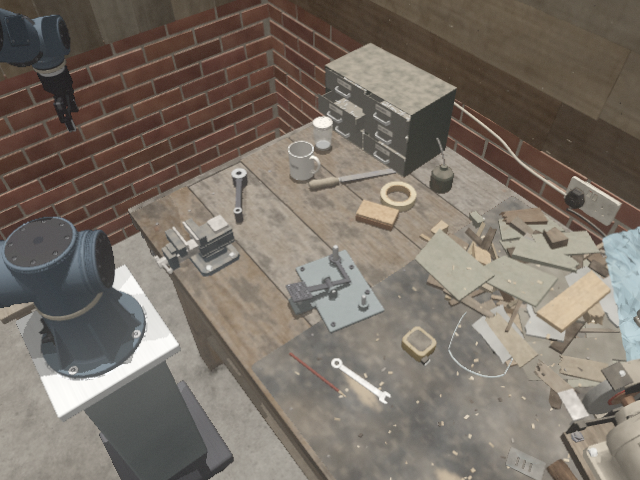

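The top view shows the lever with its boss at (158,257) and eye at (213,293). The fixture has the spindle top at about (339,240), the pin top at (403,255) and the pad at about (361,303). A vise stands at (235,345), and the mug is at (192,185).

```bash
python3 - <<'E'
from h import *
np.set_printoptions(precision=4,suppress=True)
p=get_image("top"); q=get_image("scene")
def blob(p,c,r,th):
    g=p["pixels"].astype(float).min(2); v,u=np.mgrid[:480,:640]
    m=(np.hypot(u-c[0],v-c[1])<r)&(g>th); m=cv2.connectedComponents(m.astype(np.uint8))[1]
    l=np.bincount(m[m>0]).argmax(); k=(m==l).astype(np.uint8)
    cn=cv2.findContours(k,cv2.RETR_EXTERNAL,cv2.CHAIN_APPROX_NONE)[0][0]
    return np.array(cv2.minEnclosingCircle(cn)[0]), k.sum()
for n,P,cs in (("top",p,((158.5,257.5,13),(213,293,8))),("scene",q,((239,174,11),(238.5,211,8)))):
    X=[]
    for u,v,r in cs:
        b,a=blob(P,(u,v),r,165); X.append(ray_z(P,b,.042)[0]); print(n,b,a,X[-1])
    d=X[0]-X[1]; print("len",np.linalg.norm(d),"ang",np.degrees(np.arctan2(d[1],d[0])),"bal",X[0]-d/np.linalg.norm(d)*.045)
S=ray_z(p,(339.5,239.5),.075)[0];N=ray_z(p,(403.2,255),.058)[0]
print("spin",S,"pin",N,np.linalg.norm((S-N)[:2]),np.degrees(np.arctan2(*(S-N)[[1,0]])))
print("corners",ray_z(p,[(330,226.5),(319.2,284),(405.7,300.5)],.012)); print("pad",ray_z(p,(361,302.5),.062))
C=cloud(p); print("vise maxz",C[320:400,210:270,2].max(), "front shelf/cabinet z",C[20:110,120:280,2].max())
cv2.imwrite("pics/two.png",np.vstack([cv2.resize(x,(800,300),interpolation=cv2.INTER_CUBIC) for x in (q["pixels"][235:335,270:536,::-1],p["pixels"][225:325,300:566,::-1])]))
E
```

```text
top [157.9 257.1] 225 [0.5705 0.2363 0.042 ]
top [212.5    292.1667] 52 [0.4831 0.1015 0.042 ]
len 0.1606410097285631 ang 57.02543968223067 bal [0.546  0.1985 0.042 ]
scene [238.5 173. ] 103 [0.5676 0.2381 0.042 ]
scene [237.  209.5] 28 [0.4817 0.1064 0.042 ]
len 0.15726040386097742 ang 56.86733286727035 bal [0.543  0.2004 0.042 ]
spin [ 0.5984 -0.2034  0.075 ] pin [ 0.5608 -0.3567  0.058 ] 0.15786966301368627 76.21701258717059
corners [[ 0.6449 -0.185   0.012 ]
 [ 0.5008 -0.1543  0.012 ]
 [ 0.4549 -0.366   0.012 ]]
pad [[ 0.4495 -0.25    0.062 ]]
vise maxz 1.2200331491874339 front shelf/cabinet z 1.2200331491874339
```

View pics/two.png

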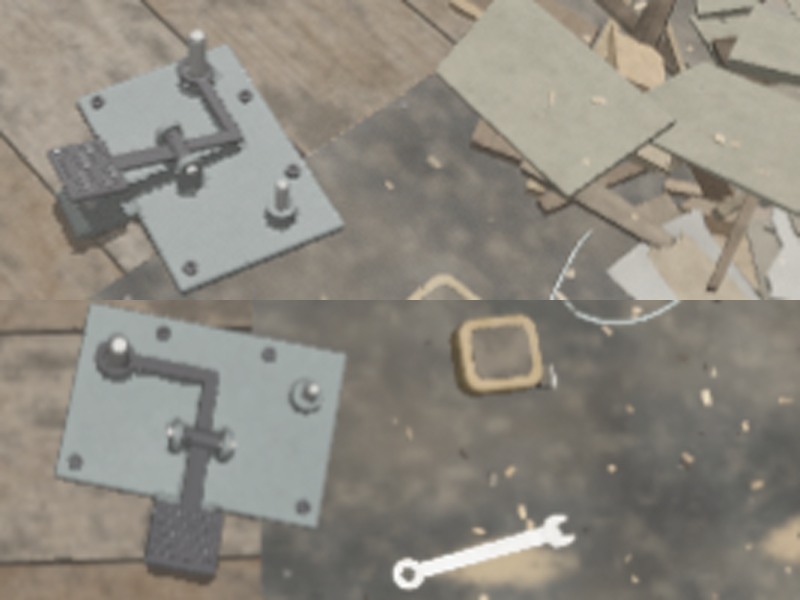

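```bash
cat > fit.py <<'E'
from h import *
from scipy.optimize import least_squares
FIX=np.array([[75,110,12],[75,-110,12],[-75,-110,12],[-75,110,12],[30,80,75],[30,-80,58],[-110,0,62]])/1e3
LEV=np.array([[0,.045,.042],[0,-.115,.042]])
def world(M,x): c,s=np.cos(x[2]),np.sin(x[2]); return M@np.array([[c,s,0],[-s,c,0],[0,0,1]])+[x[0],x[1],0]
def fit(M,obs,x0):
    f=lambda x:np.concatenate([(proj(P,world(M,x))-o).ravel() for P,o in obs])
    r=least_squares(f,x0,loss="soft_l1"); return r.x,r.fun.reshape(-1,2)
E
python3 - <<'E'
from fit import *
np.set_printoptions(precision=4,suppress=True)
p=get_image("top"); q=get_image("scene")
ot=np.array([(329.3,226.3),(414.7,242.3),(405.7,300.3),(319,283.7),(339.6,240),(403.4,254.3),(361.2,302.7)])
os=np.array([(344.8,250),(384,310),(331.2,332.3),(295.9,269.3),(335.5,246),(363.4,295),(298.9,291.3)])
for o in ([(p,ot)],[(q,os)],[(p,ot),(q,os)]):
    x,r=fit(FIX,o,[.55,-.26,-.2]); print("fix",x,np.degrees(x[2]))
print(r.round(1)); print(world(FIX[4:],x))
lt=np.array([(157.9,257.1),(212.5,292.2)]); ls=np.array([(238.5,173),(237.,209.5)])
for o in ([(p,lt)],[(q,ls)],[(p,lt),(q,ls)]):
    x,r=fit(LEV,o,[.545,.2,-.57]); print("lev",x,np.degrees(x[2]))
print(r.round(1))
E
```

```text
fix [ 0.5512 -0.2745 -0.2146] -12.294899785951605
fix [ 0.5497 -0.2727 -0.2166] -12.408274850684387
fix [ 0.5505 -0.2738 -0.2154] -12.33987269829281
[[-0.4 -0.7]
 [ 0.1 -0. ]
 [-0.3  0.7]
 [-1.4  0.4]
 [-0.7  0.2]
 [ 0.4 -0.1]
 [ 0.   2.6]
 [ 0.9 -1. ]
 [ 1.8 -0.5]
 [ 0.2  0.1]
 [-0.6 -1.3]
 [ 0.2  1. ]
 [ 1.4  1.3]
 [-0.2  0.6]]
[[ 0.5969 -0.202   0.075 ]
 [ 0.5627 -0.3583  0.058 ]
 [ 0.443  -0.2503  0.062 ]]
lev [ 0.5458  0.1983 -0.5759] -32.995415927659
lev [ 0.5438  0.2017 -0.577 ] -33.06152086422411
lev [ 0.545   0.1992 -0.5765] -33.033323497886016
[[-0.3  0.4]
 [-0.5  0.3]
 [ 0.7 -0.1]
 [ 0.8  0.6]]
```

Emit:
{"fn": "play_rows", "kwargs": {"plan": [[[0, 0, 0], [0, 0, 9.9], 1], [[0, 0, 0], [0, 0, 9.9], 1], [[0, 0, 0], [0, 0, 9.9], 1], [[0, 0, 0], [0, 0, 9.9], 1], [[0, 0, 0], [0, 0, 9.9], 1], [[0, 0, 0], [0, 0, 9.9], 1], [[0, 0, 0], [0, 0, 9.9], 1], [[0, 0, 0], [0, 0, 9.9], 1], [[0, 0, 0], [0, 0, 9.9], 1], [[0, 0, 0], [0, 0, 10], 1], [[0, 0, 0], [0, 0, 0], 1]], "squeeze": 60}}

```text
time: 2.78
tcp_pos: [0.2221, 0.5031, 0.2313]
tool_rot: [[0.543, 0.84, -0.0], [0.84, -0.543, -0.0], [-0.0, 0.0, -1.0]]
contact_force: [-0.5, -0.2, -0.8]
width: 0.0001
grasp_force: 0.0
```

```bash
cat >> h.py <<'E'
def go(xyz,yaw=None):
    "shift in tool axes (mm) to world xyz; turn (rotvec deg, tool axes) to pointing down with tool y at yaw deg"
    s=sense(); R=np.array(s["tool_rot"]); p=np.array(s["tcp_pos"]); d=R.T@(np.array(xyz)-p)*1e3
    if yaw is None: yaw=np.degrees(np.arctan2(R[1,1],R[0,1]))
    a=np.radians(yaw); Y=np.array([np.cos(a),np.sin(a),0]); Z=np.array([0,0,-1.]); G=np.c_[np.cross(Y,Z),Y,Z]
    w=np.degrees(cv2.Rodrigues(R.T@G)[0].ravel())
    print("t",round(s["time"],2),"tcp",p.round(4),"yaw",np.degrees(np.arctan2(R[1,1],R[0,1])).round(2),"shift",d.round(1),"len",np.linalg.norm(d).round(1),"turn",w.round(2),"F",np.round(s["contact_force"],1),"M",np.round(s["wrist_torque"],2),"w",s["width"],"g",s["grasp_force"])
E
python3 -c "
from h import *
go([.443,-.250,.12],-33)"
```

```text
t 2.77 tcp [0.2221 0.5031 0.2313] yaw -32.86 shift [-512.8  594.1  111.3] len 792.7 turn [0.   0.   0.14] F [-0.5 -0.2 -0.8] M [-0.02  0.02 -0.01] w 5.897716624784179e-05 g 0.0
```

Emit:
{"fn": "play_rows", "kwargs": {"plan": [[[-25.6, 29.7, 0], [0, 0, 0], 1], [[-25.6, 29.7, 0], [0, 0, 0], 1], [[-25.6, 29.7, 0], [0, 0, 0], 1], [[-25.6, 29.7, 0], [0, 0, 0], 1], [[-25.6, 29.7, 0], [0, 0, 0], 1], [[-25.6, 29.7, 0], [0, 0, 0], 1], [[-25.6, 29.7, 0], [0, 0, 0], 1], [[-25.6, 29.7, 0], [0, 0, 0], 1], [[-25.6, 29.7, 0], [0, 0, 0], 1], [[-25.6, 29.7, 0], [0, 0, 0], 1]]}}

```text
time: 4.03
tcp_pos: [0.3325, 0.1256, 0.2315]
tool_rot: [[0.539, 0.842, 0.001], [0.842, -0.539, 0.0], [0.0, 0.0, -1.0]]
contact_force: [1.1, 0.4, -0.5]
width: 0.0
grasp_force: 0.0
```

Emit:
{"fn": "play_rows", "kwargs": {"plan": [[[-25.6, 29.7, 0], [0, 0, 0], 1], [[-25.6, 29.7, 0], [0, 0, 0], 1], [[-25.6, 29.7, 0], [0, 0, 0], 1], [[-25.6, 29.7, 0], [0, 0, 0], 1], [[-25.6, 29.7, 0], [0, 0, 0], 1], [[-25.6, 29.7, 0], [0, 0, 0], 1], [[-25.6, 29.7, 0], [0, 0, 0], 1], [[-25.6, 29.7, 10], [0, 0, 0], 1], [[-25.6, 29.7, 40], [0, 0, 0], 1], [[-25.6, 29.7, 40], [0, 0, 0], 1], [[0, 0, 41], [0, 0, 0], 1], [[0, 0, 0], [0, 0, 0], 1]]}}

```text
time: 5.52
tcp_pos: [0.441, -0.2487, 0.0982]
tool_rot: [[0.541, 0.841, -0.005], [0.841, -0.541, 0.003], [0.0, -0.006, -1.0]]
contact_force: [0.1, -0.6, 1.1]
width: -0.0004
grasp_force: 0.0
```

```bash
python3 - <<'E'
from h import *
go([.443,-.250,.075])
p=get_image("top");q=get_image("scene")
X=[[.443,-.250,.062],[.443,-.250,.041]]; print(proj(p,X),proj(q,X),proj(q,np.array(sense()["tcp_pos"])))
cv2.imwrite("pics/pr.png",np.hstack([cv2.resize(x,(400,400),interpolation=cv2.INTER_CUBIC) for x in (p["pixels"][240:340,310:410,::-1],q["pixels"][230:330,270:370,::-1])]))
E
```

```text
t 5.53 tcp [ 0.441  -0.2487  0.0982] yaw -32.75 shift [ 0.   2.5 23.2] len 23.3 turn [-0.32 -0.01 -0.  ] F [ 0.1 -0.6  1.1] M [-0.03  0.02  0.02] w -0.0003807385931899038 g 0.0
[[361.12353435 305.26725533]
 [360.19055805 305.86253473]] [[298.68023084 291.80911512]
 [299.12618386 296.8199275 ]] [[297.63768935 281.99161429]]
```

View pics/pr.png

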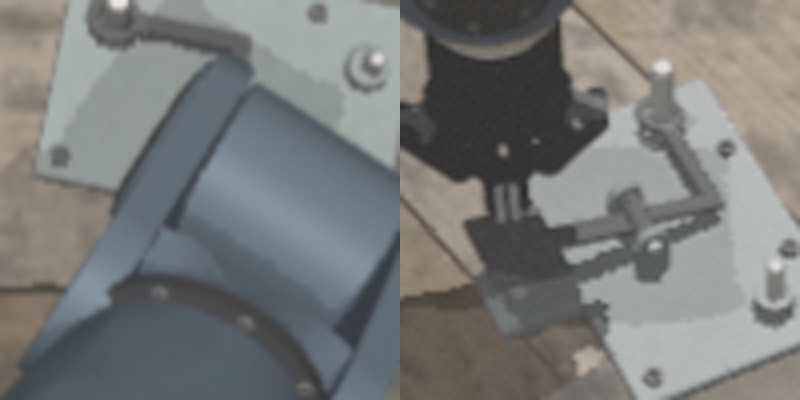

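Both views show the closed fingers above the foot plate, with the gripper clear of the spindle. Pressing next.

Emit:
{"fn": "play_rows", "kwargs": {"plan": [[[0, 2, 12], [0, 0, 0], 1], [[0, 0, 12], [0, 0, 0], 1], [[0, 0, 10], [0, 0, 0], 1], [[0, 0, 6], [0, 0, 0], 1], [[0, 0, 6], [0, 0, 0], 1], [[0, 0, 5], [0, 0, 0], 1], [[0, 0, 0], [0, 0, 0], 1]]}}

```text
time: 6.5
tcp_pos: [0.444, -0.2506, 0.0491]
tool_rot: [[0.543, 0.839, -0.0], [0.839, -0.543, 0.0], [-0.0, -0.0, -1.0]]
contact_force: [-3.4, 0.6, 6.1]
width: -0.0001
grasp_force: 3.0
```

Emit:
{"fn": "play_rows", "kwargs": {"plan": [[[0, 0, 4], [0, 0, 0], 1], [[0, 0, 3], [0, 0, 0], 1], [[0, 0, 2], [0, 0, 0], 1], [[0, 0, 0], [0, 0, 0], 1]]}}

```text
time: 7.0
tcp_pos: [0.4439, -0.2506, 0.0409]
tool_rot: [[0.543, 0.839, -0.001], [0.839, -0.543, 0.0], [-0.0, -0.0, -1.0]]
contact_force: [-5.6, 2.3, 13.9]
width: -0.0001
grasp_force: 7.1
```

Emit:
{"fn": "play_rows", "kwargs": {"plan": [[[0, 0, 1], [0, 0, 0], 1], [[0, 0, 0], [0, 0, 0], 1]]}}

```text
time: 7.25
tcp_pos: [0.444, -0.2506, 0.0406]
tool_rot: [[0.543, 0.84, -0.0], [0.84, -0.543, -0.0], [-0.0, -0.0, -1.0]]
contact_force: [-8.8, 4.3, 25.4]
width: -0.0001
grasp_force: 12.6
```

The force jumped with no further travel, so the treadle is at its stop. Releasing.

Emit:
{"fn": "play_rows", "kwargs": {"plan": [[[0, 0, -5], [0, 0, 0], 1], [[0, 0, -8], [0, 0, 0], 1], [[0, 0, -10], [0, 0, 0], 1], [[0, 0, -30], [0, 0, 0], 1], [[0, 0, -40], [0, 0, 0], 1], [[0, 0, -50], [0, 0, 0], 1], [[0, 0, -45], [0, 0, 0], 1], [[0, 0, 0], [0, 0, 0], -1]]}}

```text
time: 8.25
tcp_pos: [0.4452, -0.2513, 0.2304]
tool_rot: [[0.543, 0.839, 0.005], [0.839, -0.543, -0.003], [-0.0, 0.006, -1.0]]
contact_force: [0.6, -0.5, 0.2]
width: 0.0172
grasp_force: 0.0
```

```bash
python3 - <<'E'
from h import *
go([.545,.199,.15],-33)
q=get_image("scene")
for d in search_frame("treadle_pad",q)[:2]: print(d["confidence"],c2w(q,d["xyz"]))
C=cloud(q); uv=np.int32(proj(q,[.443,-.250,.062])[0]); print("pad z",np.median(C[uv[1]-2:uv[1]+3,uv[0]-2:uv[0]+3,2]))
E
```

```text
t 8.25 tcp [ 0.4452 -0.2513  0.2304] yaw -32.92 shift [ 432.3 -161.4   79.4] len 468.2 turn [0.33 0.01 0.08] F [ 0.6 -0.5  0.2] M [-0.    0.01  0.01] w 0.01716890634358566 g 0.0
0.78 [ 0.47425749 -0.25761621  0.0504166 ]
0.67 [ 0.5288236  -0.27172568  0.01464688]
pad z 0.06326107793228172
```

The foot plate reads 63 mm, so it came right back up. Next is the lever.

Emit:
{"fn": "play_rows", "kwargs": {"plan": [[[36, -13.5, 0], [0, 0, 0], -0.3], [[36, -13.5, 0], [0, 0, 0], -0.3], [[36, -13.5, 0], [0, 0, 0], -0.3], [[36, -13.5, 0], [0, 0, 0], -0.3], [[36, -13.5, 0], [0, 0, 0], -0.3], [[36, -13.5, 0], [0, 0, 0], -0.3], [[36, -13.5, 0], [0, 0, 0], -0.3], [[36, -13.5, 0], [0, 0, 0], -0.3], [[36, -13.5, 20], [0, 0, 0], -0.3], [[36, -13.5, 30], [0, 0, 0], -0.3], [[36, -13.5, 30], [0, 0, 0], -0.3], [[36, -13, 30], [0, 0, 0], -0.3]]}}

```text
time: 9.85
tcp_pos: [0.5425, 0.2008, 0.1145]
tool_rot: [[0.543, 0.839, -0.003], [0.839, -0.543, -0.001], [-0.002, -0.002, -1.0]]
contact_force: [0.6, -0.7, 0.2]
width: 0.0552
grasp_force: 0.0
```

Emit:
{"fn": "play_rows", "kwargs": {"plan": [[[0, 0, 30], [0, 0, 0], -0.3], [[0, 0, 10], [0, 0, 0], -0.3], [[0, 0, 0], [0, 0, 0], -0.3]]}}

```text
time: 10.22
tcp_pos: [0.5428, 0.1993, 0.0766]
tool_rot: [[0.544, 0.839, -0.002], [0.839, -0.544, -0.001], [-0.002, -0.001, -1.0]]
contact_force: [-0.2, -1.0, 1.0]
width: 0.0555
grasp_force: 0.0
```

```bash
python3 - <<'E'
from h import *
go([.545,.199,.012],-33)
p=get_image("top");q=get_image("scene")
cv2.imwrite("pics/gr.png",np.hstack([cv2.resize(x,(400,400),interpolation=cv2.INTER_CUBIC) for x in (p["pixels"][220:320,130:230,::-1],q["pixels"][130:230,190:290,::-1])]))
E
```

```text
t 10.22 tcp [0.5428 0.1993 0.0766] yaw -32.95 shift [ 1.   2.1 64.6] len 64.6 turn [-0.08  0.09  0.05] F [-0.2 -1.   1. ] M [ 0.03 -0.01 -0.01] w 0.05548631701356128 g 0.0
```

View pics/gr.png

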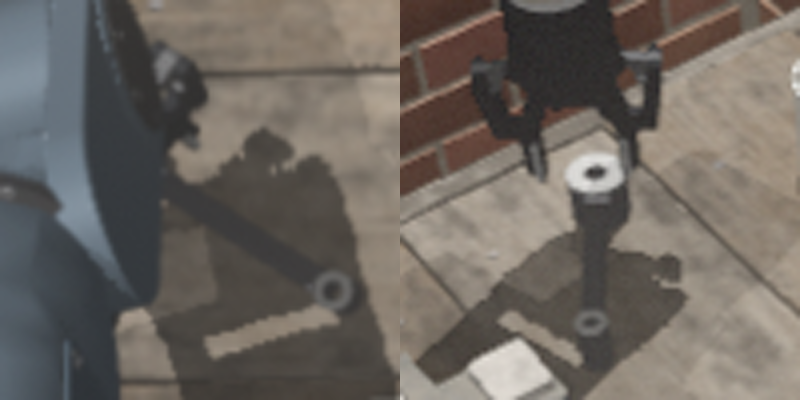

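The open fingers straddle the bar line, the boss is off to one side, and the vise is clear. Descending and gripping.

Emit:
{"fn": "play_rows", "kwargs": {"plan": [[[1, 2, 15], [0, 0, 0], -0.3], [[0, 0, 20], [0, 0, 0], -0.3], [[0, 0, 18], [0, 0, 0], -0.3], [[0, 0, 10], [0, 0, 0], -0.3], [[0, 0, 0], [0, 0, 0], -0.3]]}}

```text
time: 10.95
tcp_pos: [0.5451, 0.1994, 0.0133]
tool_rot: [[0.544, 0.839, -0.002], [0.839, -0.544, -0.0], [-0.001, -0.001, -1.0]]
contact_force: [-0.6, 1.0, 1.0]
width: 0.0555
grasp_force: 0.0
```

```bash
python3 -c "
from h import *
go([.545,.199,.012],-33)"
```

```text
t 10.95 tcp [0.5451 0.1994 0.0133] yaw -32.93 shift [-0.4  0.1  1.3] len 1.4 turn [-0.06  0.07  0.07] F [-0.6  1.   1. ] M [ 0.01 -0.01 -0.01] w 0.05549868626256052 g 0.0
```

Emit:
{"fn": "play_rows", "kwargs": {"plan": [[[0, 0, 1], [0, 0, 0], 0.2], [[0, 0, 0], [0, 0, 0], 0.4], [[0, 0, 0], [0, 0, 0], 0.6], [[0, 0, 0], [0, 0, 0], 1], [[0, 0, 0], [0, 0, 0], 1], [[0, 0, 0], [0, 0, 0], 1], [[0, 0, 0], [0, 0, 0], 1]], "squeeze": 80}}

```text
time: 11.82
tcp_pos: [0.5456, 0.1998, 0.0139]
tool_rot: [[0.543, 0.839, 0.0], [0.839, -0.543, 0.0], [0.0, 0.0, -1.0]]
contact_force: [-2.3, 0.9, 5.8]
width: 0.0145
grasp_force: 78.8
```

```bash
python3 -c "
from h import *
go([.545,.199,.012],-33)"
```

```text
t 11.82 tcp [0.5456 0.1998 0.0139] yaw -32.92 shift [-1.  -0.1  1.9] len 2.1 turn [ 0.   -0.02  0.08] F [-2.3  0.9  5.8] M [0.13 0.46 0.03] w 0.014500766359199793 g 78.75359773635864
```

Emit:
{"fn": "play_rows", "kwargs": {"plan": [[[0, 0, -5], [0, 0, 0], 1], [[0, 0, -10], [0, 0, 0], 1], [[0, 0, -15], [0, 0, 0], 1], [[0, 0, -20], [0, 0, 0], 1], [[0, 0, -20], [0, 0, 0], 1], [[0, 0, -20], [0, 0, 0], 1], [[0, 0, 0], [0, 0, 0], 1]]}}

```text
time: 12.7
tcp_pos: [0.5466, 0.1999, 0.1056]
tool_rot: [[0.544, 0.839, 0.004], [0.839, -0.544, 0.001], [0.003, 0.003, -1.0]]
contact_force: [0.3, 0.3, -5.9]
width: 0.0146
grasp_force: 78.5
```

```bash
python3 - <<'E'
from h import *
go([.545,.199,.227],-12.4)
q=get_image("scene"); p=get_image("top")
cv2.imwrite("pics/lift.png",np.hstack([cv2.resize(x,(400,400),interpolation=cv2.INTER_CUBIC) for x in (p["pixels"][220:320,130:230,::-1],q["pixels"][130:230,190:290,::-1])]))
E
```

```text
t 12.7 tcp [0.5466 0.1999 0.1056] yaw -32.92 shift [  -1.2   -0.5 -121.4] len 121.4 turn [  0.17  -0.14 -20.52] F [ 0.3  0.3 -5.9] M [-0.04 -0.    0.04] w 0.01463200974180471 g 78.54512214660645
```

View pics/lift.png

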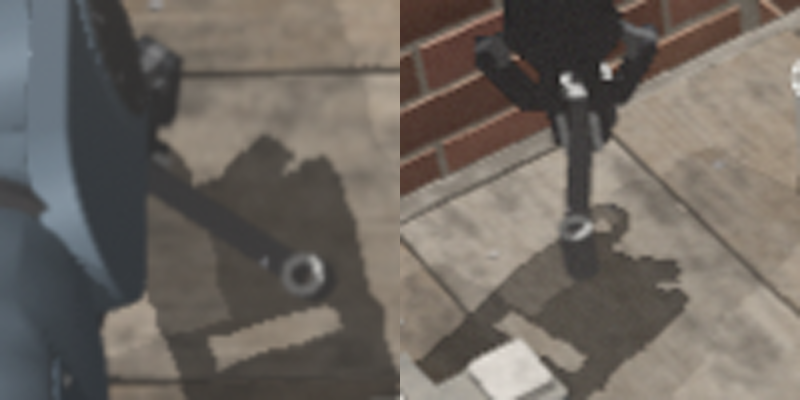

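```bash
cat >> fit.py <<'E'
FP=[.5505,-.2738,-.2154]
TG=world(np.array([[.030,.035,0]]),FP)[0]
E
python3 - <<'E'
from fit import *
go([TG[0],TG[1],.17],-12.34); print(TG)
q=get_image("scene");p=get_image("top")
X=world(LEV,[.5462,.1999,np.radians(-33)])+[0,0,.0917]; print(proj(q,X),proj(p,X),"seen",[190+577/4,130+228/4],[130+304/4,220+273/4])
E
```

```text
t 12.8 tcp [0.5454 0.1995 0.1034] yaw -32.92 shift [-351.2  277.3  -66.6] len 452.5 turn [ 1.000e-02 -0.000e+00 -2.058e+01] F [ 0.8 -0.5 -6.5] M [-0.02 -0.03  0.02] w 0.014817565101709217 g 78.53324890136719
[ 0.58728757 -0.24602096  0.        ]
[[235.29128397 149.09876841]
 [233.58437257 186.19082615]] [[145.30308459 250.34629231]
 [203.76543285 288.05803531]] seen [334.25, 187.0] [206.0, 288.25]
```

Emit:
{"fn": "play_rows", "kwargs": {"plan": [[[0, 0, -15], [0, 0, 0], 1], [[0, 0, -25], [0, 0, 0], 1], [[0, 0, -15], [0, 0, -2], 1], [[0, 0, -5], [0, 0, -4], 1], [[0, 0, 0], [0, 0, -4], 1], [[0, 0, 0], [0, 0, -4], 1], [[0, 0, 0], [0, 0, -4], 1], [[0, 0, 0], [0, 0, -2.6], 1], [[0, 0, 0], [0, 0, 0], 1]]}}

```text
time: 14.02
tcp_pos: [0.5455, 0.1996, 0.1635]
tool_rot: [[0.213, 0.977, -0.0], [0.977, -0.213, -0.0], [-0.0, -0.0, -1.0]]
contact_force: [-0.3, -1.4, -5.6]
width: 0.0143
grasp_force: 78.5
```

```bash
python3 - <<'E'
from fit import *
go([TG[0],TG[1],.169],-12.34)
E
```

```text
t 14.03 tcp [0.5455 0.1996 0.1635] yaw -12.28 shift [-426.5  135.6   -5.5] len 447.6 turn [-0.    0.    0.06] F [-0.3 -1.4 -5.6] M [-0.03 -0.   -0.03] w 0.014337439007444958 g 78.46134066581726
```

Emit:
{"fn": "play_rows", "kwargs": {"plan": [[[-8, 2.5, 0], [0, 0, 0], 1], [[-16, 5, 0], [0, 0, 0], 1], [[-24, 7.6, 0], [0, 0, 0], 1], [[-26, 8.3, 0], [0, 0, 0], 1], [[-26, 8.3, 0], [0, 0, 0], 1], [[-26, 8.3, 0], [0, 0, 0], 1], [[-26, 8.3, 0], [0, 0, 0], 1], [[-26, 8.3, 0], [0, 0, 0], 1], [[-26, 8.3, 0], [0, 0, 0], 1], [[-26, 8.3, 0], [0, 0, 0], 1], [[-26, 8.3, 0], [0, 0, 0], 1], [[-26, 8.3, 0], [0, 0, 0], 1]]}}

```text
time: 15.52
tcp_pos: [0.5727, -0.0971, 0.1633]
tool_rot: [[0.214, 0.977, -0.0], [0.977, -0.214, -0.0], [-0.0, -0.0, -1.0]]
contact_force: [-1.1, -0.5, -4.7]
width: 0.0147
grasp_force: 78.5
```

Emit:
{"fn": "play_rows", "kwargs": {"plan": [[[-26, 8.3, 0], [0, 0, 0], 1], [[-26, 8.3, 0], [0, 0, 0], 1], [[-26, 8.3, 0], [0, 0, 0], 1], [[-26, 8.3, 0], [0, 0, 0], 1], [[-20, 6.3, 0], [0, 0, 0], 1], [[-13, 4.2, 0], [0, 0, 0], 1], [[-6, 2, 0], [0, 0, 0], 1], [[0, 0, 0], [0, 0, 0], 1], [[0, 0, 0], [0, 0, 0], 1]]}}

```text
time: 16.65
tcp_pos: [0.5873, -0.2439, 0.1633]
tool_rot: [[0.213, 0.977, -0.0], [0.977, -0.213, 0.0], [0.0, -0.0, -1.0]]
contact_force: [-0.9, 0.3, -5.0]
width: 0.0146
grasp_force: 78.5
```

```bash
python3 - <<'E'
from fit import *
go([TG[0],TG[1],.149],-12.34); z=sense()["tcp_pos"][2]-.0139
q=get_image("scene");p=get_image("top")
T=np.array(sense()["tcp_pos"])
X=world(LEV,[T[0],T[1],np.radians(-12.34)])+[0,0,z]; print("exp boss,eye",proj(q,X),proj(p,X)); print(proj(q,world(FIX[4:6],FP)),proj(p,world(FIX[4:6],FP)))
cv2.imwrite("pics/hold.png",np.hstack([cv2.resize(x,(400,480),interpolation=cv2.INTER_CUBIC) for x in (p["pixels"][210:330,320:420,::-1],q["pixels"][210:330,295:395,::-1])]))
E
```

```text
t 16.65 tcp [ 0.5873 -0.2439  0.1633] yaw -12.29 shift [-2.1  0.5 14.3] len 14.4 turn [-0.01 -0.01  0.05] F [-0.9  0.3 -5. ] M [ 0.05 -0.01  0.06] w 0.01455695906426967 g 78.45200300216675
exp boss,eye [[335.13477534 215.24107065]
 [366.44616597 261.10088986]] [[341.35045049 229.40143497]
 [414.70716838 243.66067167]]
[[335.73768824 246.96301474]
 [364.77441772 296.33432514]] [[338.95704005 240.14644521]
 [403.8311072  254.21469131]]
```

View pics/hold.png

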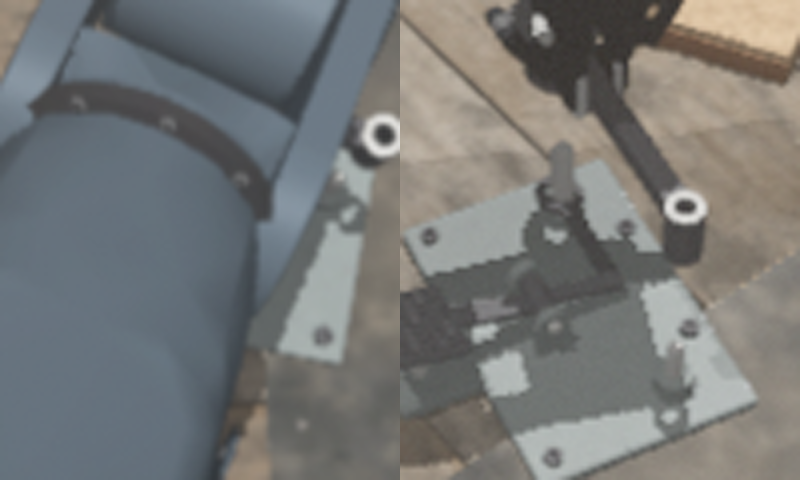

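Eye seen at (415,244) in top and (366,261) in scene, matching the predicted level lever to within half a pixel. Lowering to the final height.

Emit:
{"fn": "play_rows", "kwargs": {"plan": [[[-1, 0.5, 5], [0, 0, 0], 1], [[-1, 0, 5], [0, 0, 0], 1], [[0, 0, 4], [0, 0, 0], 1], [[0, 0, 0], [0, 0, 0], 1], [[0, 0, 0], [0, 0, 0], 1], [[0, 0, 0], [0, 0, 0], 1], [[0, 0, 0], [0, 0, 0], 1]]}}

```text
time: 17.62
tcp_pos: [0.5874, -0.2466, 0.1494]
tool_rot: [[0.213, 0.977, 0.0], [0.977, -0.213, -0.0], [-0.0, 0.0, -1.0]]
contact_force: [-0.1, 0.1, -5.5]
width: 0.0143
grasp_force: 78.5
```

```bash
python3 - <<'E'
from fit import *
go([TG[0],TG[1],.149],-12.34)
T=np.array(sense()["tcp_pos"]); p=get_image("top"); q=get_image("scene")
X=world(LEV,[T[0],T[1],np.radians(-12.34)])+[0,0,T[2]-.0139]
for P in (p,q):
    e=proj(P,X)[1]; g=P["pixels"].astype(float).min(2); v,u=np.mgrid[:480,:640]
    m=((np.hypot(u-e[0],v-e[1])<8)&(g>165)).astype(np.uint8)
    pts=np.argwhere(m)[:,::-1].astype(np.float32); print(e,cv2.minEnclosingCircle(pts),m.sum())
E
```

```text
t 17.62 tcp [ 0.5874 -0.2466  0.1494] yaw -12.32 shift [ 0.6 -0.2  0.4] len 0.8 turn [0.01 0.   0.02] F [-0.1  0.1 -5.5] M [0.01 0.03 0.07] w 0.01426938585822594 g 78.45203876495361
[414.58105073 244.83239086] ((415.5, 244.5), 5.147915363311768) 61
[366.98853241 265.67547179] ((366.5, 265.5), 4.743516445159912) 50
```

Everything is within about 1 mm and steady, so I'm handing in.

```bash
python3 -c "
from bench import hand_in
print(hand_in())"
```

```text
the job is handed in; nothing more can be done
None
```

I pressed the treadle to its stop and it came right back up; the lever is now held level and still over the spindle and pin with about 6 cm of clear air, and I handed the job in at about 18 s; no verdict was returned.

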